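# Start the dust extractor from its four-key console

### The job

Start the grinder's dust extractor from the sloping console: press the white key fully down and let it up, then the blue key the same way, then the green key, which you hold fully down for at least one second before letting it up. Press one key at a time and gently, feeling for the stop, because each key sits at its own depth in its collar. Do not press the red stop key, and leave the tape measure, mug and pliers where they are.

Things in the scene. Friction and masses are not known exactly. Their poses are not given: they have to be found in the camera images.
- white_unit: housing of the white key: aluminium wedge 63 mm wide, 120 mm deep, 40 mm high in front, 72 mm behind, fixed. One of four side by side at 64 mm pitch, in any order, between the console's grey end cheeks. Origin on the bench under its middle; x to the console's back, y to its left, z up; its face slopes 15 degrees, facing up and to -x
- blue_unit: housing of the blue key: aluminium wedge 63 mm wide, 120 mm deep, 40 mm high in front, 72 mm behind, fixed. One of four side by side at 64 mm pitch, in any order, between the console's grey end cheeks. Origin on the bench under its middle; x to the console's back, y to its left, z up; its face slopes 15 degrees, facing up and to -x
- green_unit: housing of the green key: aluminium wedge 63 mm wide, 120 mm deep, 40 mm high in front, 72 mm behind, fixed. One of four side by side at 64 mm pitch, in any order, between the console's grey end cheeks. Origin on the bench under its middle; x to the console's back, y to its left, z up; its face slopes 15 degrees, facing up and to -x
- red_unit: housing of the red key: aluminium wedge 63 mm wide, 120 mm deep, 40 mm high in front, 72 mm behind, fixed. One of four side by side at 64 mm pitch, in any order, between the console's grey end cheeks. Origin on the bench under its middle; x to the console's back, y to its left, z up; its face slopes 15 degrees, facing up and to -x
- white_rim (a point): centre of the rim of the black guard collar round the white key; z points out along the key's axis (15 degrees off vertical), y to the console's left. Collar: 48 mm inside, 58 mm outside, 24 mm tall. The white cap, 40 mm across, rests inside it 5 to 15 mm below the rim, different for each key each time and not reported: feel for it
- blue_rim (a point): centre of the rim of the black guard collar round the blue key; z points out along the key's axis (15 degrees off vertical), y to the console's left. Collar: 48 mm inside, 58 mm outside, 24 mm tall. The blue cap, 40 mm across, rests inside it 5 to 15 mm below the rim, different for each key each time and not reported: feel for it
- green_rim (a point): centre of the rim of the black guard collar round the green key; z points out along the key's axis (15 degrees off vertical), y to the console's left. Collar: 48 mm inside, 58 mm outside, 24 mm tall. The green cap, 40 mm across, rests inside it 5 to 15 mm below the rim, different for each key each time and not reported: feel for it
- red_rim (a point): centre of the rim of the black guard collar round the red key; z points out along the key's axis (15 degrees off vertical), y to the console's left. Collar: 48 mm inside, 58 mm outside, 24 mm tall. The red cap, 40 mm across, rests inside it 5 to 15 mm below the rim, different for each key each time and not reported: feel for it
- white_key (a joint): travel of the white key: 0 released, 0.006 m fully down at its stop. A spring key: begins to move at 1.5 N, reaches the stop at 5 N, rises by itself when let go
- blue_key (a joint): travel of the blue key: 0 released, 0.006 m fully down at its stop. A spring key: begins to move at 1.5 N, reaches the stop at 5 N, rises by itself when let go
- green_key (a joint): travel of the green key: 0 released, 0.006 m fully down at its stop. A spring key: begins to move at 1.5 N, reaches the stop at 5 N, rises by itself when let go
- red_key (a joint): travel of the red key: 0 released, 0.006 m fully down at its stop. A spring key: begins to move at 1.5 N, reaches the stop at 5 N, rises by itself when let go
- tape_measure: yellow tape measure, 38x84x64 mm, loose beside the console, bystander; origin at the centre of its underside
- mug: white mug, 82x117x91 mm, loose beside the console, bystander; origin at the centre of its underside
- pliers: red-handled pliers, 60x193x14 mm, lying loose in front of the console, bystander; origin at the centre of the underside

How it is judged:
By the outcome, as a careful person would: the job done as asked, in the order asked, and still so for the second after the job is handed in, with the robot touching nothing.
It also fails if it takes over 48 s, if anything falls off the work surface, if the arm or the gripper's body presses on something with over 40 N, if the wrist force passes 120 N, or if a joint passes its speed limit or range.

### The arm

A 7-joint arm with a two-finger parallel gripper is mounted at the origin on a cart in front of the work surface, level with it; the furniture and walls round the work are solid. World frame = base frame: x ahead of the robot, y to its left, z up, the work surface at z = 0. Lengths are in m, angles in degrees, forces in N, time in s.
With the tool pointing down it reaches from about 0.4 to 0.75 m from the base axis. Payload 19.5 kg.
Tool frame: the origin (TCP) lies midway between the tips of the shut fingers; the grasp point (between the pads) lies 19 mm behind it (robot.grasp_offset is the distance from the TCP to the grasp point, in m); z points along the fingers, y is the line along which they close (so a half turn about z gives the same grasp; the last joint's range is limited). The gripper opens to 85 mm and grips with 20 to 120 N. Pads are 22 mm wide; open, the fingers measure 114 mm over their backs; the gripper's body (76 mm by 85 mm) begins 54 mm behind the grasp point. The pads swing forward as they close: fully open they stand 13 mm farther back than shut.
Start: joints at [72.267, 40.479, -1.581, 85.061, 1.261, 54.483, -4.326], TCP at [0.152, -0.554, 0.231] pointing down, gripper open.
Joint ranges: [-155.06, 155.06], [-18.47, 123.98], [-90, 86.84], [0, 140.48], [-83.41, 263.41], [0, 116], [-161.91, 161.91]. Speed limits (degrees/s): [108.29, 108.29, 147.25, 147.25, 172.46, 172.46, 172.46].

### API

Orientations are given as [roll, pitch, yaw] about the fixed x, y, z axes, in that order (R = Rz(yaw) Ry(pitch) Rx(roll)).
In Python, from cell import robot gives the robot as it stands.
- The arm moves only by the tool arm_command, never from a script. Its argument "increments" is a list that holds one entry, the list of rows, each a list of 7 numbers: the shift along the tool's x, y, z in m, then the turn, a rotation vector about the tool's x, y, z in rad, then the opening, from 0 (shut) to 1 (fully open). A call has 1 to 10 rows; each row is the pose to reach, as a shift and turn from the pose commanded when the call began, along the tool's axes at that moment; what a row does not reach only later rows make up. A row lasts 1/10 s, in which the tool goes at most 50 mm and 8.59 degrees, less where a joint would pass 70% of its speed; a pose out of reach is approached as far as the arm can. A call with a gripper value outside its range is refused whole. The fingers move at their own pace and stop on an object; "newtons" is the grip in N (left out, the last holds). Time passes only in rows, so rows that repeat a pose let the fingers close. It gives the time, the measured TCP pose, the force, the opening and the grip force at its end, in the units of the state.
- robot.read_state(): the state, without advancing time (a new reading comes with each control period).
- robot.get_image(name): name is "scene" or "top" or "wrist"; returns the picture (400x640x3 uint8, blue, green, red); there is no depth.
- robot.get_calibration(name): a dict with "fov_y" (degrees; the focal length in pixels is half the picture's height over the tangent of half this angle, whatever the lens; pixels are square), "cx", "cy" (the principal point, pixels), "k1" (the pictures are not rectified: a ray, as slopes to the right and down, at radius r is drawn at 1 + k1 r^2 times it, then the intrinsics apply), "R" (3x3) and "t" (3): a world point X has camera coordinates R X + t. Camera axes: x right, y down, z forward; pixel columns grow to the right and rows downward; lengths in m; the calibration is good to about 2 mm. A picture is of the moment at which its call begins: read the wrist's pose just before it. get_calibration takes no time and is no camera call; for the wrist camera it gives the pose at the moment of the call.
- robot.finish_job(): hands the job in; it is judged then, once.
The state is a dict: "t": time; "joint_pos": joint angles; "joint_vel": joint speeds; "tau": joint torques, N m; "tool_pos": TCP position; "tool_rot": TCP orientation; "contact_force": force on the tool from outside, world axes, zero at the start; "ft_torque": the same for the moment, N m; "width": opening from 0.0 (shut) to 1.0 (fully open); "grasp_force": force on a finger pad.
Only numpy, scipy, OpenCV 4.12 (cv2) and the standard library are available. Lean on these libraries where they do the work, as an engineer would, in place of code of your own. Each camera call takes 0.05 s, during which the arm holds its last target. There are 200 camera calls.

## Working session

There is one attempt and no reset: what is moved stays moved. The work goes in short steps, Python scripts to look and compute and a tool call to move; the robot and the scene stay as the last step left them, time stands still between calls to the robot, and variables do not carry over. Pictures are saved under pics/ and viewed, at most 10 in all, crops included, and the job is handed in when it is done.

Besides the shell and the picture viewer there is one more tool, called after "Emit:" as a command line: name --argument value ..., lists and objects as JSON in quotes. arm_command: Moves the arm, as the interface text tells. Its arguments: {"type":"object","properties":{"increments":{"type":"array","items":{"type":"array","items":{"type":"array","items":{"type":"number"}}}},"newtons":{"type":"number"}},"required":["increments"]}

```bash
mkdir -p pics; python3 - <<'E'
from cell import robot
import cv2
s=robot.read_state();print(s)
for n in("scene","top"):
    cv2.imwrite(f"pics/{n}0.png",robot.get_image(n));print(robot.get_calibration(n))
E
```

```text
{'t': 0.0, 'joint_pos': array([72.26809835, 40.51467559, -1.58342276, 85.08405924,  1.26159346,
       54.48169605, -4.32805254]), 'joint_vel': array([ 0.0612301 , -0.08263019,  0.06425974, -0.02900743,  0.03949009,
       -0.11489307, -0.04371048]), 'tau': array([ 5.06327319e-05, -8.83213592e+01,  1.23421222e+00, -2.36169130e+01,
        1.67492760e-02,  6.67672983e-03, -5.71715645e-06]), 'tool_pos': array([ 0.15207443, -0.55425452,  0.23082117]), 'tool_rot': array([-1.79936968e+02,  2.19322849e-03,  1.53419089e+01]), 'contact_force': array([ 0.37367962, -0.0303093 , -0.14260488]), 'ft_torque': array([5.22146024e-05, 1.78115706e-02, 1.77775199e-02]), 'grasp_force': 0.0, 'width': 1.0038939889737135}
{'fov_y': 50.98600344686021, 'cx': 317.35808524354445, 'cy': 196.11008035187422, 'k1': 0.00851194248802168, 'R': array([[-0.69746778, -0.71641033, -0.01717346],
       [-0.36360602,  0.37443934, -0.85298643],
       [ 0.61751871, -0.58868618, -0.52165049]]), 't': array([0.40329874, 0.2466037 , 0.74735089])}
{'fov_y': 51.4464054744205, 'cx': 315.6511592015536, 'cy': 200.73703229741795, 'k1': -0.09200693719614711, 'R': array([[ 0.11967504, -0.99279345,  0.00624964],
       [-0.96586674, -0.11788121, -0.23066307],
       [ 0.2297375 ,  0.0215683 , -0.97301361]]), 't': array([-0.01815511,  0.56365493,  0.98917836])}
```

View pics/scene0.png

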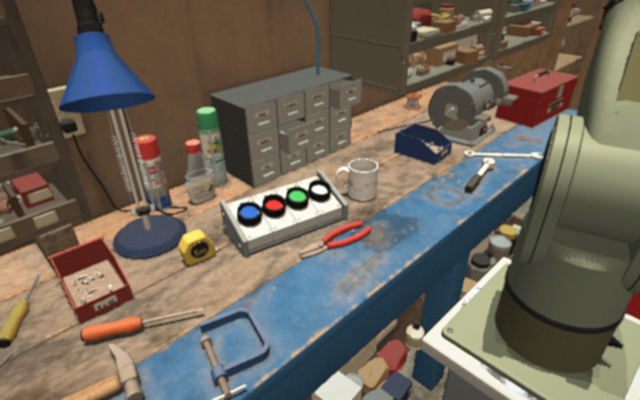

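View pics/top0.png

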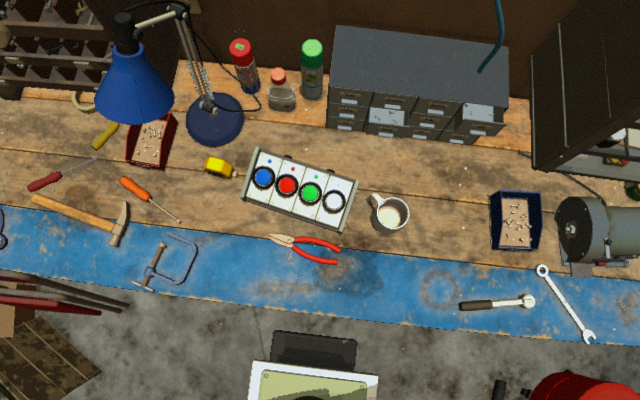

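The console sits near (300,190) in the top view. From left to right the keys are blue (263,177), red (287,185), green (310,194) and white (333,201). The mug is to the right at (388,213), the tape at (218,167) and the pliers in front at (305,248). I'll enlarge this area.

```bash
python3 - <<'E'
import cv2
i=cv2.imread("pics/top0.png")[130:250,230:370]
cv2.imwrite("pics/c.png",cv2.resize(i,None,fx=5,fy=5,interpolation=cv2.INTER_CUBIC))
E
```

```text
(no output)
```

View pics/c.png

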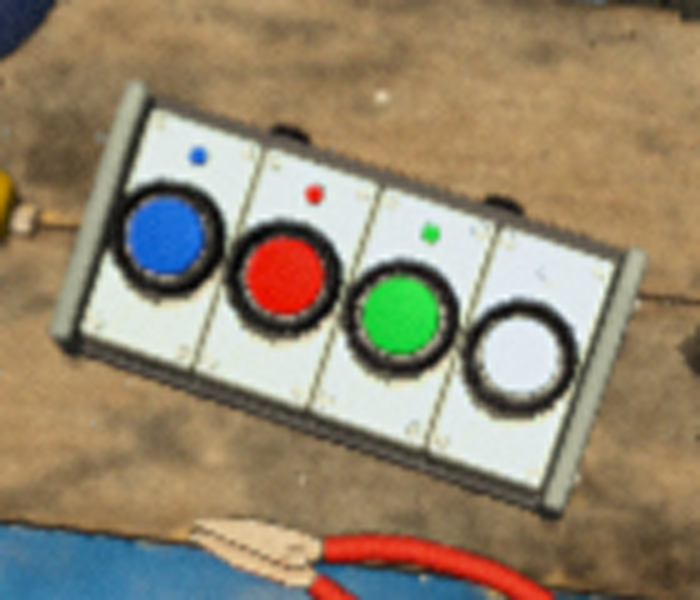

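The enlarged crop gives these collar rim centres: blue (167,239), red (284,278), green (400,319), white (518,358). In full-image pixels each is crop/5 + (230,130).

```bash
cat > h.py <<'E'
import numpy as np, cv2
from cell import robot
from scipy.spatial.transform import Rotation as Ro
def ray(c,uv):
    f=200/np.tan(np.radians(c["fov_y"]/2)); K=np.array([[f,0,c["cx"]],[0,f,c["cy"]],[0,0,1]])
    d=cv2.undistortPoints(np.array(uv,float).reshape(-1,1,2),K,np.array([c["k1"],0,0,0,0])).reshape(-1,2)
    R=np.array(c["R"]); return -R.T@c["t"], np.c_[d,np.ones(len(d))]@R
def atz(c,uv,z):
    o,d=ray(c,uv); return o+d*((z-o[2])/d[:,2])[:,None]
def proj(c,X):
    p=X@np.array(c["R"]).T+c["t"]; p=p[:,:2]/p[:,2:]; r2=(p**2).sum(1,keepdims=True)
    f=200/np.tan(np.radians(c["fov_y"]/2)); return p*(1+c["k1"]*r2)*f+[c["cx"],c["cy"]]
E
python3 - <<'E'
from h import *
c=robot.get_calibration("top")
uv=np.array([[167,239],[284,278],[400,319],[518,358]])/5+[229.6,129.6]
for z in(.074,.079,.084):
    P=atz(c,uv,z);d=P[0]-P[3];print(z,P.round(4).tolist(),np.linalg.norm(d),np.degrees(np.arctan2(-d[0],d[1])))
    print(proj(robot.get_calibration("scene"),P).round(1).tolist())
E
```

```text
0.074 [[0.6044, 0.1907, 0.074], [0.5912, 0.1284, 0.074], [0.5769, 0.0672, 0.074], [0.564, 0.0056, 0.074]] 0.1894915839554347 -12.318363289223475
[[249.8, 211.3], [274.4, 203.1], [297.5, 195.6], [319.2, 188.3]]
0.079 [[0.603, 0.1899, 0.079], [0.5898, 0.1279, 0.079], [0.5757, 0.067, 0.079], [0.5628, 0.0057, 0.079]] 0.1885614377757405 -12.31836328922344
[[250.2, 209.6], [274.7, 201.4], [297.8, 194.0], [319.5, 186.8]]
0.084 [[0.6016, 0.1891, 0.084], [0.5885, 0.1274, 0.084], [0.5744, 0.0668, 0.084], [0.5616, 0.0058, 0.084]] 0.18763129159604627 -12.318363289223441
[[250.6, 207.9], [275.1, 199.8], [298.2, 192.4], [319.8, 185.3]]
```

```bash
cat >> h.py <<'E'
YAW=-12.3
C=Ro.from_euler('z',YAW,degrees=True).as_matrix()@Ro.from_euler('y',-15,degrees=True).as_matrix() # rim frame x up-slope,y left,z out
T=np.c_[C[:,1],C[:,0],-C[:,2]]
def inc(p):
    s=robot.read_state(); R0=Ro.from_euler('xyz',s["tool_rot"],degrees=True).as_matrix()
    return np.r_[R0.T@(np.array(p)-s["tool_pos"]),Ro.from_matrix(R0.T@T).as_rotvec()].round(4).tolist()
E
python3 - <<'E'
from h import *
print(np.linalg.det(T),inc(np.array([.564,.0056,.074])+.11*C[:,2]))
E
```

```text
0.9999999999999996 [0.5202, -0.4441, 0.0511, -0.2362, 0.1419, -1.0819]
```

Emit:
arm_command --increments '[[[0.035,-0.03,0.0,-0.02,0.01,-0.08,0],[0.07,-0.06,0.0,-0.04,0.02,-0.16,0],[0.11,-0.095,0.0,-0.06,0.03,-0.24,0],[0.15,-0.13,0.0,-0.08,0.045,-0.34,0],[0.19,-0.16,0.0,-0.1,0.06,-0.44,0],[0.23,-0.195,0.0,-0.12,0.07,-0.54,0],[0.27,-0.23,0.0,-0.14,0.08,-0.64,0],[0.31,-0.265,0.0,-0.16,0.09,-0.74,0],[0.35,-0.3,0.0,-0.18,0.1,-0.82,0],[0.38,-0.325,0.0,-0.2,0.12,-0.9,0]]]'

```text
t: 1.1
tool_pos: [0.4275, -0.1473, 0.2313]
tool_rot: [167.1, -1.1, 67.4]
contact_force: [1.8, -2.0, -0.0]
width: 0.001
grasp_force: 0.0
```

```bash
python3 - <<'E'
from h import *
print(robot.read_state()["joint_pos"],inc(np.array([.564,.0056,.074])+.11*C[:,2]))
E
```

```text
[ 18.84308033  26.26419018  -6.7773582  122.24164184  12.31773504
  19.11747896 -20.78321635] [0.1875, 0.0262, 0.0622, -0.0346, 0.024, -0.1784]
```

Emit:
arm_command --increments '[[[0.045,0.006,0.015,-0.01,0.005,-0.05,0],[0.09,0.013,0.03,-0.02,0.01,-0.1,0],[0.135,0.019,0.045,-0.03,0.02,-0.15,0],[0.1875,0.026,0.062,-0.0346,0.024,-0.178,0],[0.1875,0.026,0.062,-0.0346,0.024,-0.178,0],[0.1875,0.026,0.062,-0.0346,0.024,-0.178,0]]]'

```text
t: 1.7
tool_pos: [0.5356, 0.0107, 0.1797]
tool_rot: [165.1, 0.0, 77.6]
contact_force: [-0.4, -1.5, 0.2]
width: -0.002
grasp_force: 0.0
```

```bash
python3 - <<'E'
from h import *
import pickle
print(robot.read_state()["joint_pos"],inc(np.array([.564,.0056,.074])+.11*C[:,2]))
c=robot.get_calibration("wrist");i=robot.get_image("wrist");pickle.dump(c,open("w1.pkl","wb"))
cv2.imwrite("pics/w1.png",i)
P=atz(robot.get_calibration("top"),np.array([[167,239],[284,278],[400,319],[518,358]])/5+[229.6,129.6],.074)
print(proj(c,P))
E
```

```text
[ -8.31621182  36.94962416   1.46507339 113.14114885  14.60495327
  16.37553474 -33.17193494] [0.001, 0.0005, -0.0005, -0.002, 0.0005, -0.0014]
[[320.37227885 -55.54723975]
 [321.0386022   39.03441416]
 [320.25049482 123.74634008]
 [321.05568272 198.72729814]]
```

View pics/w1.png

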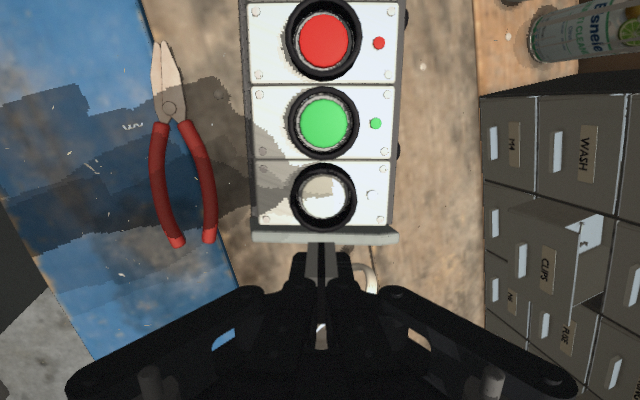

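In the wrist view the rims are at about red (322,40), green (324,124) and white (323,197), all within 4 px of prediction. I'll do one joint fit using the known 64 mm pitch.

```bash
cat > fit.py <<'E'
from h import *
import pickle
from scipy.optimize import least_squares
c=pickle.load(open("w1.pkl","rb"));ct=robot.get_calibration("top");cs=robot.get_calibration("scene")
ut=np.array([[167,239],[284,278],[400,319],[518,358]])/5+[229.6,129.6]
us=np.array([[249,213],[274,206],[297,198],[319,190.]])
uw=np.array([[322,40],[324,124],[323,197]])
def pts(p):
    a=np.radians(p[3]);return p[:3]+np.outer([1.5,.5,-.5,-1.5],.064*np.array([-np.sin(a),np.cos(a),0]))
r=least_squares(lambda p:np.r_[(proj(ct,pts(p))-ut).ravel(),.4*(proj(cs,pts(p))-us).ravel(),.6*(proj(c,pts(p)[1:])-uw).ravel()],[.58,.1,.074,-12.3])
P=pts(r.x)
E
python3 - <<'E'
from fit import *
print(r.x,P.round(4).tolist(),(proj(ct,P)-ut).round(1).tolist(),(proj(cs,P)-us).round(1).tolist(),(proj(c,P[1:])-uw).round(1).tolist())
for d in(.02,):print(inc(P[3]+d*C[:,2]))
E
```

```text
[  0.5873396    0.09768679   0.06643    -11.98512914] [[0.6073, 0.1916, 0.0664], [0.594, 0.129, 0.0664], [0.5807, 0.0664, 0.0664], [0.5674, 0.0038, 0.0664]] [[0.2, -0.3], [0.1, -0.3], [0.5, -0.6], [0.7, -0.5]] [[0.1, 0.7], [-0.3, -0.6], [-0.1, -0.4], [-0.2, 0.2]] [[-0.2, -0.2], [-1.6, -0.7], [-0.1, 0.3]]
[0.0016, 0.0022, 0.0983, -0.0016, 0.0013, -0.0034]
```

Emit:
arm_command --increments '[[[0.001,0.001,0.045,-0.001,0.001,-0.003,0],[0.0016,0.0022,0.08,-0.0016,0.0013,-0.0034,0],[0.0016,0.0022,0.1,-0.0016,0.0013,-0.0034,0],[0.0016,0.0022,0.108,-0.0016,0.0013,-0.0034,0],[0.0016,0.0022,0.108,-0.0016,0.0013,-0.0034,0]]]'

```text
t: 2.25
tool_pos: [0.5649, 0.0035, 0.0765]
tool_rot: [165.0, -0.0, 77.6]
contact_force: [0.1, -0.1, 1.0]
width: 0.0
grasp_force: 0.0
```

```bash
python3 - <<'E'
from fit import *
s=robot.read_state();print(s["t"],inc(P[3]),s["contact_force"]@C[:,2],s["contact_force"])
i=robot.get_image("wrist")
cv2.imwrite("pics/w2.png",i)
cv2.imwrite("pics/s2.png",cv2.resize(robot.get_image("scene")[140:270,200:380],None,fx=4,fy=4,interpolation=cv2.INTER_CUBIC))
E
```

```text
2.25 [0.0008, -0.0003, 0.0104, 0.0, 0.0003, -0.0016] 0.9170672486026247 [ 0.11127506 -0.09228272  0.98381715]
```

View pics/w2.png

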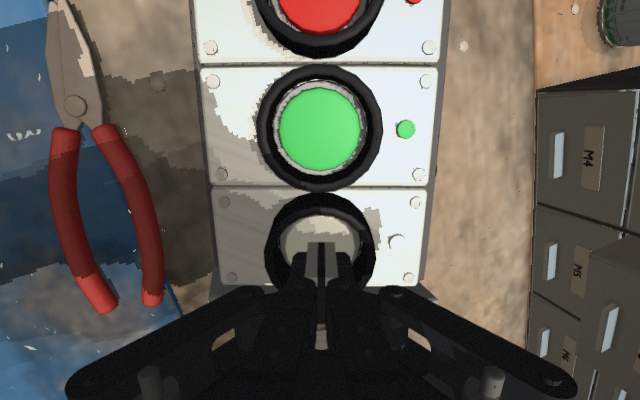

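View pics/s2.png

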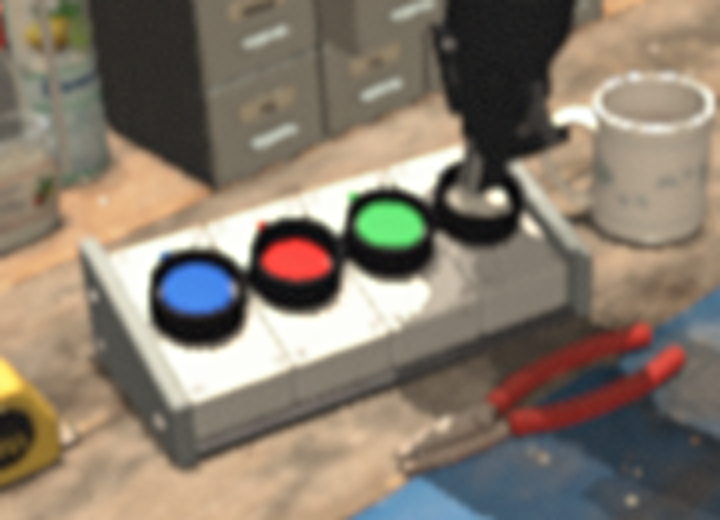

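The fingertips (322,242) are centred in the white collar, which spans columns 264–376. Now I'll feel downward.

Emit:
arm_command --increments '[[[0.0005,0,0.001,0,0,0,0],[0.0005,0,0.002,0,0,0,0],[0.0005,0,0.002,0,0,0,0],[0.0005,0,0.002,0,0,0,0]]]'

```text
t: 2.75
tool_pos: [0.566, 0.0051, 0.0749]
tool_rot: [164.9, -0.0, 77.7]
contact_force: [0.3, -1.3, -0.6]
width: -0.001
grasp_force: 0.0
```

Emit:
arm_command --increments '[[[0,0,0.001,0,0,0,0],[0,0,0.002,0,0,0,0],[0,0,0.002,0,0,0,0]]]'

```text
t: 3.05
tool_pos: [0.5664, 0.0049, 0.0726]
tool_rot: [165.0, -0.0, 77.7]
contact_force: [-1.0, 0.1, -0.6]
width: -0.002
grasp_force: 0.0
```

Emit:
arm_command --increments '[[[0,0,0.001,0,0,0,0],[0,0,0.002,0,0,0,0],[0,0,0.002,0,0,0,0]]]'

```text
t: 3.35
tool_pos: [0.5669, 0.0048, 0.0706]
tool_rot: [165.0, -0.0, 77.7]
contact_force: [0.4, -0.1, -0.1]
width: 0.002
grasp_force: 0.0
```

Emit:
arm_command --increments '[[[0,0,0.001,0,0,0,0],[0,0,0.002,0,0,0,0],[0,0,0.002,0,0,0,0]]]'

```text
t: 3.65
tool_pos: [0.5674, 0.0047, 0.0688]
tool_rot: [165.0, -0.0, 77.7]
contact_force: [0.4, -0.4, -0.8]
width: 0.001
grasp_force: 0.0
```

Emit:
arm_command --increments '[[[0,0,0.001,0,0,0,0],[0,0,0.002,0,0,0,0],[0,0,0.002,0,0,0,0]]]'

```text
t: 3.95
tool_pos: [0.5679, 0.0046, 0.0668]
tool_rot: [165.0, -0.0, 77.7]
contact_force: [0.3, 0.2, 0.0]
width: 0.004
grasp_force: 0.0
```

Emit:
arm_command --increments '[[[0,0,0.001,0,0,0,0],[0,0,0.002,0,0,0,0],[0,0,0.002,0,0,0,0]]]'

```text
t: 4.25
tool_pos: [0.5685, 0.0045, 0.065]
tool_rot: [165.0, -0.0, 77.7]
contact_force: [-1.2, 0.2, 1.5]
width: 0.002
grasp_force: 1.1
```

Emit:
arm_command --increments '[[[0,0,0.001,0,0,0,0],[0,0,0.002,0,0,0,0],[0,0,0.002,0,0,0,0]]]'

```text
t: 4.55
tool_pos: [0.569, 0.0043, 0.063]
tool_rot: [165.0, -0.0, 77.7]
contact_force: [-0.7, 1.6, 3.0]
width: -0.001
grasp_force: 1.7
```

Emit:
arm_command --increments '[[[0,0,0.001,0,0,0,0],[0,0,0.002,0,0,0,0],[0,0,0.002,0,0,0,0]]]'

```text
t: 4.85
tool_pos: [0.5695, 0.0042, 0.0611]
tool_rot: [165.0, -0.0, 77.7]
contact_force: [-1.2, -0.4, 4.6]
width: 0.001
grasp_force: 2.3
```

Emit:
arm_command --increments '[[[0,0,0.001,0,0,0,0],[0,0,0.001,0,0,0,0],[0,0,0.001,0,0,0,0]]]'

```text
t: 5.15
tool_pos: [0.5697, 0.0042, 0.0605]
tool_rot: [164.9, -0.0, 77.7]
contact_force: [-5.1, 1.3, 14.0]
width: 0.001
grasp_force: 7.3
```

White hit its stop: 14 N after about 6 mm of spring travel. I'll let it up and move over to blue.

Emit:
arm_command --increments '[[[0,0,-0.02,0,0,0,0],[0,0,-0.045,0,0,0,0],[0,0,-0.05,0,0,0,0],[0.04,0,-0.05,0,0,0,0],[0.08,0,-0.05,0,0,0,0],[0.12,0,-0.05,0,0,0,0],[0.16,0,-0.05,0,0,0,0],[0.192,0,-0.05,0,0,0,0],[0.192,0,-0.05,0,0,0,0],[0.192,0,-0.05,0,0,0,0]]]'

```text
t: 6.15
tool_pos: [0.5977, 0.1948, 0.1079]
tool_rot: [165.0, 0.0, 77.7]
contact_force: [-0.2, -0.6, -0.6]
width: -0.002
grasp_force: 0.0
```

```bash
python3 - <<'E'
from fit import *
s=robot.read_state();print(s["t"],s["joint_pos"].round(),inc(P[0]+.01*C[:,2]))
cv2.imwrite("pics/w3.png",robot.get_image("wrist"))
E
```

```text
6.15 [-29.  50.   8.  96.   9.  22. -45.] [-0.0011, -0.0011, 0.0327, 0.0004, -0.0002, 0.0008]
```

View pics/w3.png

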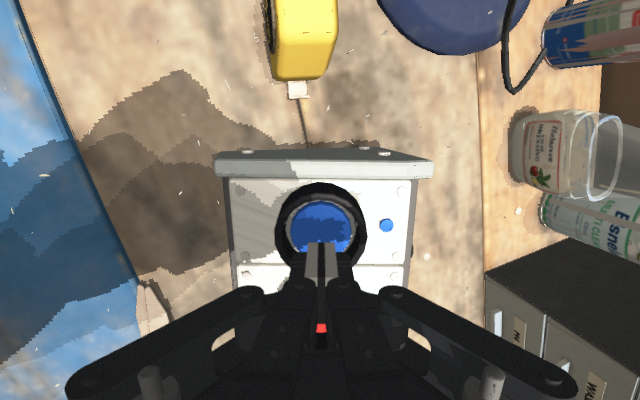

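The tool lines up with the blue collar (centre column 320, rim spanning 275–366), so I'm going down.

Emit:
arm_command --increments '[[[-0.001,-0.0005,0.015,0,0,0,0],[-0.001,-0.0005,0.027,0,0,0,0],[-0.001,-0.0005,0.033,0,0,0,0],[-0.001,-0.0005,0.033,0,0,0,0],[-0.001,-0.0005,0.033,0,0,0,0]]]'

```text
t: 6.7
tool_pos: [0.6057, 0.1917, 0.0765]
tool_rot: [165.0, -0.0, 77.7]
contact_force: [0.3, -0.3, -0.7]
width: 0.0
grasp_force: 0.0
```

Emit:
arm_command --increments '[[[0,0,0.001,0,0,0,0],[0,0,0.002,0,0,0,0],[0,0,0.002,0,0,0,0]]]'

```text
t: 7.0
tool_pos: [0.6062, 0.1918, 0.0748]
tool_rot: [164.9, -0.0, 77.7]
contact_force: [0.1, -0.1, 0.2]
width: -0.001
grasp_force: 0.0
```

Emit:
arm_command --increments '[[[0,0,0.001,0,0,0,0],[0,0,0.002,0,0,0,0],[0,0,0.002,0,0,0,0]]]'

```text
t: 7.3
tool_pos: [0.6067, 0.1916, 0.0726]
tool_rot: [165.0, -0.0, 77.7]
contact_force: [0.1, -0.1, -0.4]
width: -0.003
grasp_force: 0.0
```

Emit:
arm_command --increments '[[[0,0,0.001,0,0,0,0],[0,0,0.002,0,0,0,0],[0,0,0.002,0,0,0,0]]]'

```text
t: 7.6
tool_pos: [0.6072, 0.1915, 0.0708]
tool_rot: [165.0, -0.0, 77.7]
contact_force: [-1.1, 0.6, 2.3]
width: -0.001
grasp_force: 1.1
```

Emit:
arm_command --increments '[[[0,0,0.001,0,0,0,0],[0,0,0.002,0,0,0,0],[0,0,0.002,0,0,0,0]]]'

```text
t: 7.9
tool_pos: [0.6077, 0.1914, 0.0688]
tool_rot: [165.0, -0.0, 77.7]
contact_force: [-1.2, 0.3, 4.0]
width: 0.0
grasp_force: 1.7
```

Emit:
arm_command --increments '[[[0,0,0.001,0,0,0,0],[0,0,0.002,0,0,0,0],[0,0,0.002,0,0,0,0]]]'

```text
t: 8.2
tool_pos: [0.6083, 0.1913, 0.0669]
tool_rot: [164.9, -0.0, 77.7]
contact_force: [-1.9, 0.4, 4.9]
width: -0.004
grasp_force: 2.3
```

Emit:
arm_command --increments '[[[0,0,0.001,0,0,0,0],[0,0,0.001,0,0,0,0],[0,0,0.001,0,0,0,0]]]'

```text
t: 8.5
tool_pos: [0.6084, 0.1913, 0.0664]
tool_rot: [164.9, -0.0, 77.7]
contact_force: [-6.6, -1.0, 12.4]
width: -0.001
grasp_force: 6.9
```

Blue is at its stop. Now up, over red without touching it, and on to green.

Emit:
arm_command --increments '[[[0,0,-0.02,0,0,0,0],[0,0,-0.04,0,0,0,0],[0,0,-0.045,0,0,0,0],[-0.04,0,-0.045,0,0,0,0],[-0.08,0,-0.045,0,0,0,0],[-0.115,0,-0.045,0,0,0,0],[-0.128,0,-0.045,0,0,0,0],[-0.128,0,-0.045,0,0,0,0],[-0.128,0,-0.045,0,0,0,0]]]'

```text
t: 9.4
tool_pos: [0.57, 0.0697, 0.109]
tool_rot: [165.0, -0.1, 77.7]
contact_force: [-0.1, 1.0, 0.3]
width: -0.0
grasp_force: 0.0
```

```bash
python3 - <<'E'
from fit import *
s=robot.read_state();print(s["t"],inc(P[2]+.01*C[:,2]))
cv2.imwrite("pics/w4.png",robot.get_image("wrist"))
E
```

```text
9.4 [-0.001, -0.0003, 0.034, 0.0007, -0.0015, 0.0003]
```

View pics/w4.png

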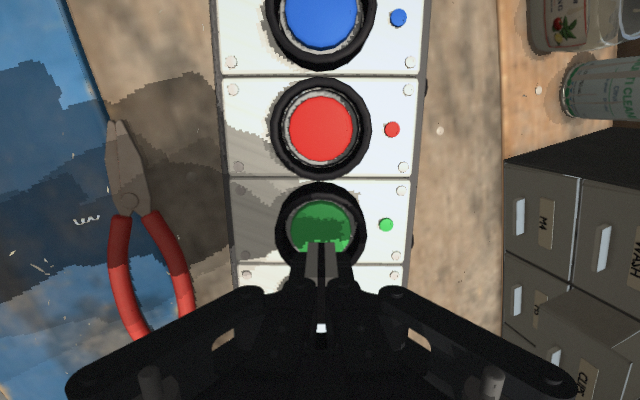

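The tool is over the green collar, centred at column 320. Blue and red are up.

Emit:
arm_command --increments '[[[-0.001,0,0.015,0,0,0,0],[-0.001,0,0.028,0,0,0,0],[-0.001,0,0.034,0,0,0,0],[-0.001,0,0.034,0,0,0,0],[-0.001,0,0.034,0,0,0,0]]]'

```text
t: 9.95
tool_pos: [0.5781, 0.0661, 0.0766]
tool_rot: [165.0, -0.0, 77.7]
contact_force: [-0.3, 0.6, 0.2]
width: -0.001
grasp_force: 0.0
```

Emit:
arm_command --increments '[[[0,0,0.001,0,0,0,0],[0,0,0.002,0,0,0,0],[0,0,0.002,0,0,0,0]]]'

```text
t: 10.25
tool_pos: [0.5787, 0.0657, 0.0747]
tool_rot: [164.9, -0.0, 77.7]
contact_force: [-0.8, 0.2, 0.3]
width: 0.001
grasp_force: 0.0
```

Emit:
arm_command --increments '[[[0,0,0.001,0,0,0,0],[0,0,0.002,0,0,0,0],[0,0,0.002,0,0,0,0]]]'

```text
t: 10.55
tool_pos: [0.5792, 0.0656, 0.0725]
tool_rot: [165.0, -0.0, 77.7]
contact_force: [0.0, -0.4, -0.2]
width: 0.001
grasp_force: 0.0
```

Emit:
arm_command --increments '[[[0,0,0.001,0,0,0,0],[0,0,0.002,0,0,0,0],[0,0,0.002,0,0,0,0]]]'

```text
t: 10.85
tool_pos: [0.5797, 0.0655, 0.0706]
tool_rot: [165.0, -0.0, 77.7]
contact_force: [-1.1, -0.2, 2.6]
width: 0.0
grasp_force: 1.1
```

Emit:
arm_command --increments '[[[0,0,0.001,0,0,0,0],[0,0,0.002,0,0,0,0],[0,0,0.002,0,0,0,0]]]'

```text
t: 11.15
tool_pos: [0.5802, 0.0654, 0.0687]
tool_rot: [165.0, -0.0, 77.7]
contact_force: [-0.5, 0.6, 3.6]
width: -0.001
grasp_force: 1.7
```

Emit:
arm_command --increments '[[[0,0,0.001,0,0,0,0],[0,0,0.002,0,0,0,0],[0,0,0.002,0,0,0,0]]]'

```text
t: 11.45
tool_pos: [0.5807, 0.0652, 0.0668]
tool_rot: [165.0, -0.0, 77.7]
contact_force: [-1.4, -0.1, 4.4]
width: 0.0
grasp_force: 2.3
```

Emit:
arm_command --increments '[[[0,0,0.001,0,0,0,0],[0,0,0.001,0,0,0,0],[0,0,0.001,0,0,0,0]]]'

```text
t: 11.75
tool_pos: [0.5809, 0.0652, 0.0663]
tool_rot: [164.9, -0.0, 77.7]
contact_force: [-5.5, 0.3, 14.3]
width: 0.001
grasp_force: 7.5
```

Green is at its stop. I'll hold it there for 1.5 s or more, then let it up and back well clear.

Emit:
arm_command --increments '[[[0,0,0,0,0,0,0],[0,0,0,0,0,0,0],[0,0,0,0,0,0,0],[0,0,0,0,0,0,0],[0,0,0,0,0,0,0],[0,0,0,0,0,0,0],[0,0,0,0,0,0,0],[0,0,0,0,0,0,0],[0,0,0,0,0,0,0],[0,0,0,0,0,0,0]]]'

```text
t: 12.75
tool_pos: [0.5809, 0.0652, 0.0663]
tool_rot: [164.9, -0.0, 77.7]
contact_force: [-5.6, 0.7, 13.9]
width: 0.0
grasp_force: 7.5
```

Emit:
arm_command --increments '[[[0,0,0,0,0,0,0],[0,0,0,0,0,0,0],[0,0,0,0,0,0,0],[0,0,0,0,0,0,0],[0,0,0,0,0,0,0],[0,0,0,0,0,0,0]]]'

```text
t: 13.35
tool_pos: [0.5809, 0.0652, 0.0663]
tool_rot: [164.9, -0.0, 77.7]
contact_force: [-6.2, -0.6, 14.7]
width: 0.002
grasp_force: 7.5
```

Emit:
arm_command --increments '[[[0,0,-0.02,0,0,0,0],[0,0,-0.05,0,0,0,0],[0,0,-0.09,0,0,0,0],[0,0,-0.12,0,0,0,0],[0,0,-0.12,0,0,0,0],[0,0,-0.12,0,0,0,0],[0,0,-0.12,0,0,0,0]]]'

```text
t: 14.05
tool_pos: [0.5504, 0.0717, 0.1809]
tool_rot: [165.0, -0.0, 77.7]
contact_force: [-0.3, -0.8, -0.8]
width: -0.0
grasp_force: 0.0
```

```bash
python3 - <<'E'
from h import *
cv2.imwrite("pics/s5.png",cv2.resize(robot.get_image("scene")[120:280,180:400],None,fx=3,fy=3,interpolation=cv2.INTER_CUBIC))
E
```

```text
(no output)
```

View pics/s5.png

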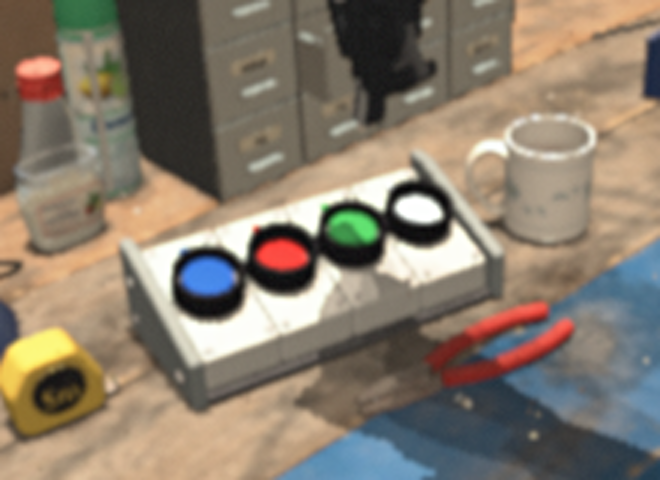

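All four keys are up, the gripper is clear, and the tape, mug and pliers haven't moved.

```bash
python3 -c "
from cell import robot
print(robot.finish_job())"
```

```text
the job is handed in; nothing more can be done
None
```

I pressed white, then blue, then green to their stops in order (about 15 N at most), held green down for about 1.6 s, left red and the loose items untouched, and handed the job in at about 14 s.

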